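# Close the torch, draw it from its holder and aim it at the valve

### The arm

A 6-joint arm with a two-finger parallel gripper is mounted at the origin on a cart in front of the work surface, level with it; the furniture and walls round the work are solid. World frame = base frame: x ahead of the robot, y to its left, z up, the work surface at z = 0. Lengths are in m, angles in rad, forces in N, time in s.
With the tool pointing down it reaches from about 0.4 to 0.825 m from the base axis. Payload 7 kg.
Tool frame: the origin (TCP) lies at the very end of the fingers, on their centre line; the grasp point (between the pads) lies 19 mm behind it; z points along the fingers, y is the line along which they close (so a half turn about z gives the same grasp; the last joint's range is limited). The gripper opens to 88 mm and grips with 3 to 60 N. Pads are 19 mm wide; open, the fingers measure 130 mm over their backs; the gripper's body (78 mm by 193 mm) begins 47 mm behind the grasp point.
Start: joints at [-0.946, 0.359, 0.012, 0, -1.224, -0.288], TCP at [0.223, -0.637, 0.227] pointing down, gripper open.
Joint ranges: [-3.07, 3.07], [-1.43, 2.12], [-1.02, 1.25], [-3.03, 1.67], [-3.05, -0], [-3.03, 3.03]. Speed limits (rad/s): [2.39, 2.39, 3.01, 3.14, 3.14, 3.14].

### API

Orientations are given as [roll, pitch, yaw] about the fixed x, y, z axes, in that order (R = Rz(yaw) Ry(pitch) Rx(roll)).
In Python, from station import arm gives the robot as it stands. The module is installed in compiled form; this text tells all that it offers.
- The arm moves only by the shell command python3 -m crank 'ROWS' [FORCE]. ROWS is JSON, a list of rows, each an object of numbers: "dx", "dy", "dz": the shift along the world's x, y, z in m; "twist": the turn about the world's z in degrees; "grip": the opening, from -1 (shut) to 1 (fully open). A call has exactly 5 rows; each row is the pose to reach, as a shift and turn from the pose commanded when the call began; what a row does not reach only later rows make up. A row lasts 1/12 s, in which the tool goes at most 41.7 mm and 7.16 degrees, less where a joint would pass 70% of its speed; a pose out of reach is approached as far as the arm can. A call with a gripper value outside its range is refused whole. The fingers move at their own pace and stop on an object; FORCE is the grip in N (left out, the last holds). Time passes only in rows, so rows that repeat a pose let the fingers close, or fill a call up. It gives the time, the measured TCP pose, the force, the opening and the grip force at its end, in the units of the state.
- arm.get_state(): the state, without advancing time (a new reading comes with each control period).
- arm.grab_frame(name): name is "scene" or "top"; returns the picture (480x640x3 uint8, red, green, blue); there is no depth.
- arm.get_calibration(name): a dict with "fx", "fy", "cx", "cy" (pixels), "cam_to_world" (4x4, takes a point from camera to world coordinates). Camera axes: x right, y down, z forward; pixel columns grow to the right and rows downward; lengths in m; the calibration is good to about 2 mm. A picture is of the moment at which its call begins. get_calibration takes no time and is no camera call.
- arm.job_done(): hands the job in; it is judged then, once.
The state is a dict: "t": time; "q": joint angles; "qd": joint speeds; "joint_efforts": joint torques, N m; "eef_pos": TCP position; "ee_rot": TCP orientation; "force": force on the tool from outside, world axes, zero at the start; "moment": the same for the moment, N m; "width": finger opening in m; "gripper_force": force on a finger pad.
Only numpy, scipy, OpenCV 4.12 (cv2) and the standard library are available. Lean on these libraries where they do the work, as an engineer would, in place of code of your own. Each camera call takes 0.05 s, during which the arm holds its last target. There are 200 camera calls.

### The job

The long torch stands lens-down in the holder with its tail cap popped up: press the cap down until it is fully home, then draw the torch straight up out of its hole and turn it so that its lens points down at the middle of the valve on the white board, slanted about 45 degrees and with the lens roughly 10 cm from the valve. Finish while holding the torch still in the air like that (do not put it down or let go), touching nothing else with it and leaving the valve, its board, the short torch and the other things where they are.

Things in the scene. Friction and masses are not known exactly. Their poses are not given: they have to be found in the camera images.
- holder: Fixed wooden block 80 x 190 x 55 mm high on a 98 x 206 x 3 mm steel foot plate; origin at the centre of its underside on the bench, z up. Two round holes of 38 mm diameter, open above, at y = +50 and -50 mm; their flat floors are 8 mm above the bench (47 mm deep). One holds the long torch, the other the short torch; which is which varies.
- long_torch: Loose ribbed aluminium torch, 0.21 kg, round, upright and lens-down in its hole with 2 mm play. Origin: centre of the lens face (lower end now); z runs along it from lens to tail, the beam points along -z. Head 34 mm diameter to z = 34 mm, taper to a barrel of 28 mm diameter from z = 46 to 140 mm, black tail cap above. Shows above the holder from z = 47 mm; grip at about z = 75 to 125 mm.
- lens (a point): Centre of the long torch's lens face (the same point as its origin).
- tail_cap (a joint): Push-in tail cap of the long torch, slides along the torch axis: 0 = popped up 7 mm, 0.007 m = fully home against its stop. Starts between 0 and 0.0015. Stiff sliding fit: it moves at about 4 N and stays where it is left, no spring.
- cap_top (a point): Centre of the flat top of the black tail cap, 24 mm in diameter; at z = 159 mm on the torch when popped up, 152 mm when home.
- short_torch: Bystander: loose short torch, 98 mm long, head 34 mm and barrel 22 mm in diameter, lens-down in the other hole, shows 51 mm above the holder. Origin at its lens face, z up.
- valve: Small grey-green valve body, 42 x 54 x 19 mm high, lying loose on the white board; origin at the centre of its underside. Not to be moved.
- valve_mid (a point): The middle of the valve, 9.5 mm above its underside: the point to aim at.
- rest_board: Loose square white laminate board 100 x 100 x 12 mm, 0.4 kg, flat on the bench under the valve; origin at the centre of its underside. Not to be moved.
- spanner: Bystander: combination spanner 24 x 167 x 8 mm lying on the bench; origin at the centre of its underside, long axis y.
- pliers: Bystander: pliers 56 x 175 x 12 mm lying on the bench; origin at the centre of its underside, long axis y.
- tape_measure: Bystander: tape measure 36 x 81 x 66 mm high standing on the bench; origin at the centre of its underside.
- the_hand_lamp: Fixed obstacle of the room, at the left: a long grey tube lamp with yellow ends leaning slantwise with its cables, from the bench edge (x 0.25, y 0.33, z 0) up to x 0.64, y 0.19, z 0.38 m. The arm may start to the left of it: pass behind it (close to the base) and high, not straight through. This pose is only its mesh origin.
Not all that is in view belongs to the job. What is shaped like the long_torch but blue is not meant.

How it is judged:
By the outcome, as a careful person would: the job done as asked, in the order asked, and still so for the second after the job is handed in, while the arm keeps its last pose, push and grip.
It also fails if it takes over 48 s, if anything falls off the work surface, if the arm or the gripper's body presses on something with over 40 N, if the wrist force passes 120 N, or if a joint passes its speed limit or range.

## Working session

There is one attempt and no reset: what is moved stays moved. The work goes in short steps, Python scripts to look and compute and a shell command to move; the robot and the scene stay as the last step left them, time stands still between calls to the robot, and variables do not carry over. Pictures are saved under pics/ and viewed, at most 10 in all, crops included, and the job is handed in when it is done.

```bash
mkdir -p pics
python3 - <<'E'
from station import arm
import cv2,json,numpy as np
s=arm.get_state(); print({k:np.round(v,3).tolist() for k,v in s.items()})
for n in("scene","top"):
    f=arm.grab_frame(n); cv2.imwrite(f"pics/{n}0.png",f[:,:,::-1]); c=arm.get_calibration(n); print(n,c)
E
```

```text
{'t': 0.0, 'q': [-0.946, 0.359, 0.011, -0.0, -1.224, -0.288], 'qd': [-0.001, -0.001, -0.0, -0.0, -0.0, 0.001], 'joint_efforts': [0.001, -58.272, 29.305, 6.997, 0.007, -0.0], 'eef_pos': [0.223, -0.637, 0.226], 'ee_rot': [3.14, -0.0, -2.805], 'force': [-0.081, 0.386, 0.088], 'moment': [-0.008, -0.029, -0.032], 'gripper_force': 0.0, 'width': 0.088}
scene {'fx': 460.9685353993039, 'fy': 460.9685353993039, 'cx': 314.92417965322926, 'cy': 238.6329843689835, 'cam_to_world': array([[-0.78405962, -0.46380122,  0.41247903,  0.16140074],
       [-0.62048592,  0.60254479, -0.50193326,  0.36132042],
       [-0.01573983, -0.64948303, -0.76021316,  0.9586306 ],
       [ 0.        ,  0.        ,  0.        ,  1.        ]])}
top {'fx': 436.08871282339015, 'fy': 436.08871282339015, 'cx': 310.46503843738975, 'cy': 236.64170516722916, 'cam_to_world': array([[ 0.00217595, -0.98410108,  0.17759598,  0.41965931],
       [-0.99991812, -0.00438071, -0.01202332, -0.15708066],
       [ 0.01261016, -0.17755527, -0.98403003,  1.17944666],
       [ 0.        ,  0.        ,  0.        ,  1.        ]])}
```

View pics/scene0.png

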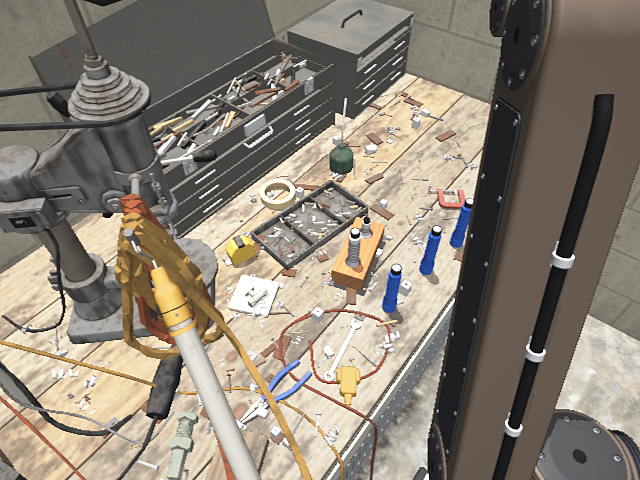

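View pics/top0.png

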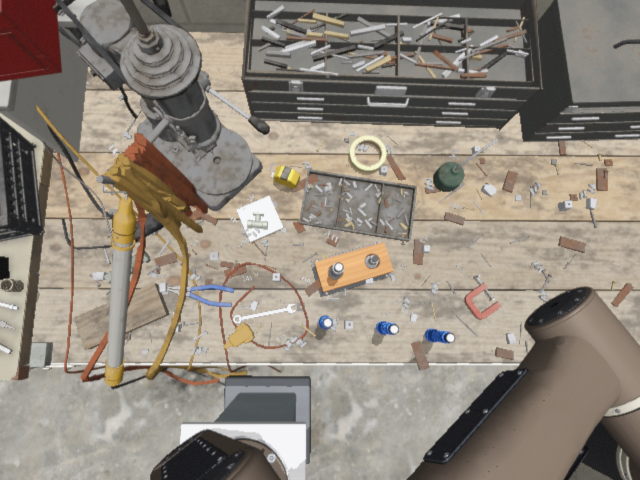

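```bash
cat > h.py <<'E'
import numpy as np,cv2
from station import arm
def ray(n,u,v):
    c=arm.get_calibration(n);T=c["cam_to_world"]
    d=T[:3,:3]@np.array([(u-c["cx"])/c["fx"],(v-c["cy"])/c["fy"],1]);return T[:3,3],d/np.linalg.norm(d)
def onz(n,u,v,z):
    o,d=ray(n,u,v);return o+d*(z-o[2])/d[2]
def two(a,b):
    (o1,d1),(o2,d2)=ray("scene",*a),ray("top",*b)
    s=np.linalg.lstsq(np.c_[d1,-d2],o2-o1,rcond=None)[0]
    p,q=o1+s[0]*d1,o2+s[1]*d2;return (p+q)/2,np.linalg.norm(p-q)
def proj(n,p):
    c=arm.get_calibration(n);q=np.linalg.inv(c["cam_to_world"])@np.r_[p,1]
    return c["fx"]*q[0]/q[2]+c["cx"],c["fy"]*q[1]/q[2]+c["cy"]
E
python3 - <<'E'
import cv2,numpy as np
from h import *
t=cv2.imread("pics/top0.png");s=cv2.imread("pics/scene0.png")
hsv=cv2.cvtColor(t,cv2.COLOR_BGR2HSV)
m=cv2.inRange(hsv,(8,130,120),(20,255,255));m[:235]=0;m[300:]=0;m[:,:310]=0;m[:,400:]=0
cs=max(cv2.findContours(m,0,2)[0],key=cv2.contourArea)
P=np.array([onz("top",*p[0],.055)[:2] for p in cs],np.float32);r=cv2.minAreaRect(P);print("holder",r)
m=cv2.inRange(hsv,(0,0,205),(180,40,255));m[:190]=0;m[250:]=0;m[:,:225]=0;m[:,290:]=0
cs=max(cv2.findContours(m,0,2)[0],key=cv2.contourArea)
P=np.array([onz("top",*p[0],.012)[:2] for p in cs],np.float32);print("board",cv2.minAreaRect(P))
a=cv2.resize(t[185:300,225:405],None,fx=4.4,fy=4.4,interpolation=2)[:500]
b=cv2.resize(s[205:325,220:400],None,fx=4.4,fy=4.4,interpolation=2)
cv2.imwrite("pics/a.png",a);cv2.imwrite("pics/b.png",b)
E
```

```text
holder ((0.5047184824943542, -0.2229335904121399), (0.025258468464016914, 0.016146745532751083), 63.55343246459961)
board ((0.6824435591697693, -0.030243754386901855), (0.10070902109146118, 0.10114742815494537), 24.20331573486328)
```

View pics/a.png

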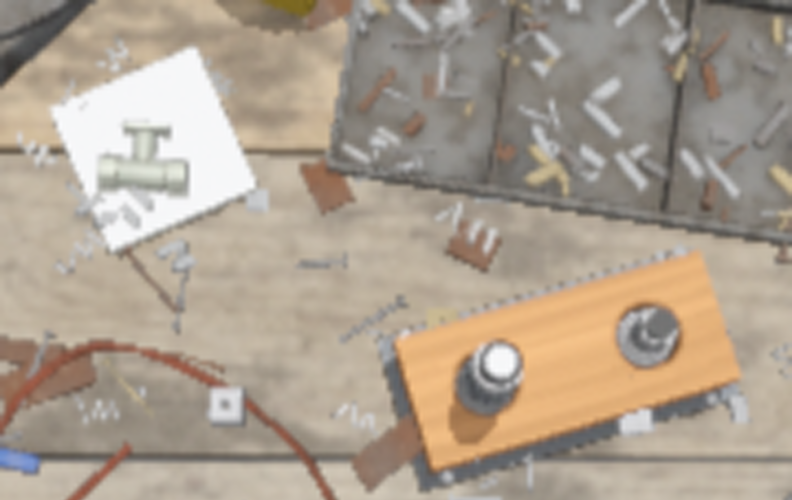

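View pics/b.png

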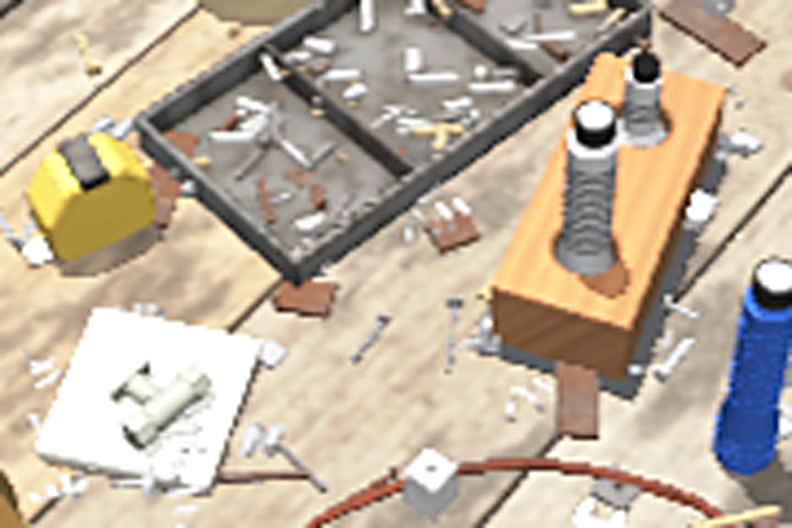

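Run:
```python
from h import *
A=lambda x,y:(x/4.4+225-.4,y/4.4+185-.4); B=lambda x,y:(x/4.4+220-.4,y/4.4+205-.4)
p,e=two(B(596,116),A(501,361));print("cap",p,e, "top@.167",onz("top",*A(501,361),.167),"scene",onz("scene",*B(596,116),.167))
C=np.array([onz("top",*A(*c),.055)[:2] for c in [(397,340),(697,252),(740,378),(432,470)]])
print("corners",C,C.mean(0)); y=C[0]+C[3]-C[1]-C[2]; L=np.linalg.norm(y);y/=L; print("L",L/2,"yh deg",np.degrees(np.arctan2(y[1],y[0])),"hole",C.mean(0)+.05*y)
print("hole rim top view long base? short cap",onz("top",*A(662,322),.106))
for q in [(100,172),(187,178),(147,122),(144,157)]: print("valve",onz("top",*A(*q),.026))
for q in [(120,385),(210,375),(135,435),(165,403)]: print("valve s",onz("scene",*B(*q),.026))
```

```text
cap [ 0.53168782 -0.23469256  0.16816404] 0.0005610524884670285 top@.167 [ 0.53156709 -0.23491167  0.167     ] scene [ 0.53248906 -0.23545215  0.167     ]
corners [[ 0.55615244 -0.182279  ]
 [ 0.60951579 -0.3609467 ]
 [ 0.53440369 -0.38425386]
 [ 0.48007002 -0.20270232]] [ 0.54503549 -0.28254547]
L 0.18798706579713165 yh deg 106.64541874893153 hole [ 0.53071309 -0.23464068]
hole rim top view long base? short cap [ 0.56073753 -0.33079464  0.106     ]
valve [ 0.66257008 -0.00077937  0.026     ]
valve [ 0.65907043 -0.05412348  0.026     ]
valve [ 0.69417898 -0.02880977  0.026     ]
valve [ 0.6721099  -0.02748879  0.026     ]
valve s [ 0.69243531 -0.01974122  0.026     ]
valve s [ 0.65754383 -0.05513543  0.026     ]
valve s [ 0.66343053 -0.00123428  0.026     ]
valve s [ 0.66466497 -0.02632071  0.026     ]
```

```bash
python3 -m crank '[{"dx":0.02,"dy":0.027,"dz":0.01,"twist":6,"grip":-1},{"dx":0.044,"dy":0.057,"dz":0.02,"twist":12,"grip":-1},{"dx":0.068,"dy":0.088,"dz":0.02,"twist":18,"grip":-1},{"dx":0.092,"dy":0.12,"dz":0.02,"twist":24,"grip":-1},{"dx":0.116,"dy":0.151,"dz":0.02,"twist":30,"grip":-1}]' 20
python3 -m crank '[{"dx":0.024,"dy":0.031,"dz":0,"twist":6,"grip":-1},{"dx":0.048,"dy":0.062,"dz":0,"twist":12,"grip":-1},{"dx":0.072,"dy":0.094,"dz":0,"twist":18,"grip":-1},{"dx":0.096,"dy":0.125,"dz":0,"twist":24,"grip":-1},{"dx":0.12,"dy":0.156,"dz":0,"twist":30,"grip":-1}]'
python3 -m crank '[{"dx":0.02,"dy":0.026,"dz":0,"twist":6,"grip":-1},{"dx":0.04,"dy":0.052,"dz":0,"twist":12,"grip":-1},{"dx":0.06,"dy":0.078,"dz":0,"twist":18,"grip":-1},{"dx":0.0725,"dy":0.095,"dz":0,"twist":24,"grip":-1},{"dx":0.0725,"dy":0.095,"dz":0,"twist":27,"grip":-1}]'
```

```text
t: 0.52
eef_pos: [0.3396, -0.4844, 0.2464]
ee_rot: [3.141, 0.0, -2.277]
force: [0.3, -0.4, -0.2]
width: 0.0596
gripper_force: 0.0
t: 0.93
eef_pos: [0.4597, -0.3282, 0.2465]
ee_rot: [3.141, 0.0, -1.752]
force: [0.3, -1.1, 0.5]
width: 0.0263
gripper_force: 0.0
t: 1.35
eef_pos: [0.5336, -0.232, 0.246]
ee_rot: [3.141, 0.0, -1.277]
force: [0.1, -0.4, -0.0]
width: 0.0006
gripper_force: 0.0
```

```bash
python3 -m crank '[{"dx":-0.0015,"dy":-0.003,"dz":0},{"dx":-0.0015,"dy":-0.003,"dz":-0.02},{"dx":-0.0015,"dy":-0.003,"dz":-0.04},{"dx":-0.0015,"dy":-0.003,"dz":-0.06},{"dx":-0.0015,"dy":-0.003,"dz":-0.067}]'
python3 - <<'E'
from h import *
s=cv2.cvtColor(arm.grab_frame("scene"),4);t=cv2.cvtColor(arm.grab_frame("top"),4)
a=cv2.resize(s[170:310,290:430],None,fx=2.8,fy=2.8);b=cv2.resize(t[200:340,270:410],None,fx=2.8,fy=2.8)
cv2.imwrite("pics/c.png",np.hstack([a,b]));print(arm.get_state()["eef_pos"])
E
```

```text
[ 0.53183159 -0.23397943  0.24596992]invalid input at $[0]: expected keys dx, dy, dz, twist, grip
```

View pics/c.png

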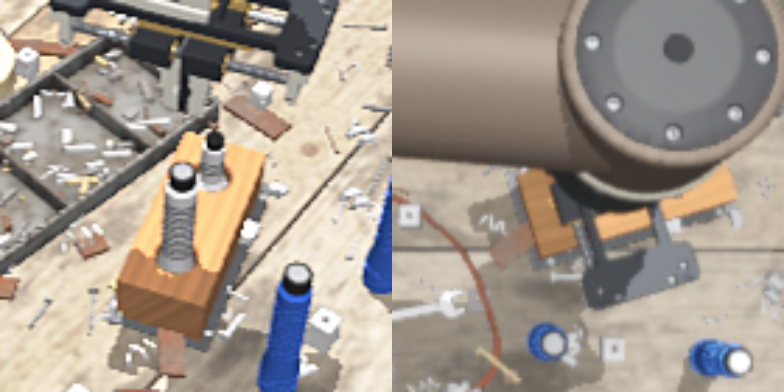

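The move was refused because every key is required. The picture shows the shut fingers above the torch, cap at about (182,178) in the left crop. Now I descend.

```bash
python3 -m crank '[{"dx":0,"dy":-0.001,"dz":-0.02,"twist":0,"grip":-1},{"dx":0,"dy":-0.001,"dz":-0.04,"twist":0,"grip":-1},{"dx":0,"dy":-0.001,"dz":-0.06,"twist":0,"grip":-1},{"dx":0,"dy":-0.001,"dz":-0.07,"twist":0,"grip":-1},{"dx":0,"dy":-0.001,"dz":-0.074,"twist":0,"grip":-1}]'
python3 -m crank '[{"dx":0,"dy":0,"dz":-0.001,"twist":0,"grip":-1},{"dx":0,"dy":0,"dz":-0.002,"twist":0,"grip":-1},{"dx":0,"dy":0,"dz":-0.004,"twist":0,"grip":-1},{"dx":0,"dy":0,"dz":-0.005,"twist":0,"grip":-1},{"dx":0,"dy":0,"dz":-0.006,"twist":0,"grip":-1}]'
```

```text
t: 1.87
eef_pos: [0.5301, -0.2364, 0.1707]
ee_rot: [3.139, 0.001, -1.289]
force: [-0.1, -0.2, -0.2]
width: 0.0008
gripper_force: 0.0
t: 2.28
eef_pos: [0.5318, -0.2361, 0.1672]
ee_rot: [-3.141, -0.0, -1.287]
force: [0.2, -0.5, -0.2]
width: 0.0005
gripper_force: 0.0
```

```bash
for i in 1; do python3 -m crank '[{"dx":0,"dy":0,"dz":-0.001,"twist":0,"grip":-1},{"dx":0,"dy":0,"dz":-0.002,"twist":0,"grip":-1},{"dx":0,"dy":0,"dz":-0.003,"twist":0,"grip":-1},{"dx":0,"dy":0,"dz":-0.003,"twist":0,"grip":-1},{"dx":0,"dy":0,"dz":-0.003,"twist":0,"grip":-1}]'; done
python3 -m crank '[{"dx":0,"dy":0,"dz":-0.001,"twist":0,"grip":-1},{"dx":0,"dy":0,"dz":-0.002,"twist":0,"grip":-1},{"dx":0,"dy":0,"dz":-0.002,"twist":0,"grip":-1},{"dx":0,"dy":0,"dz":-0.002,"twist":0,"grip":-1},{"dx":0,"dy":0,"dz":-0.002,"twist":0,"grip":-1}]'
```

```text
t: 2.7
eef_pos: [0.5318, -0.2361, 0.1639]
ee_rot: [-3.141, -0.0, -1.286]
force: [0.2, 0.6, 3.9]
width: 0.0006
gripper_force: 1.9
t: 3.12
eef_pos: [0.5315, -0.236, 0.1614]
ee_rot: [3.141, 0.0, -1.286]
force: [-0.1, -0.1, 2.3]
width: 0.0006
gripper_force: 1.4
```

Cap is sliding (about 4 N). Continue to the stop.

```bash
python3 -m crank '[{"dx":0,"dy":0,"dz":-0.001,"twist":0,"grip":-1},{"dx":0,"dy":0,"dz":-0.0015,"twist":0,"grip":-1},{"dx":0,"dy":0,"dz":-0.0015,"twist":0,"grip":-1},{"dx":0,"dy":0,"dz":-0.0015,"twist":0,"grip":-1},{"dx":0,"dy":0,"dz":-0.0015,"twist":0,"grip":-1}]'
python3 -m crank '[{"dx":0,"dy":0,"dz":-0.001,"twist":0,"grip":-1},{"dx":0,"dy":0,"dz":-0.001,"twist":0,"grip":-1},{"dx":0,"dy":0,"dz":-0.001,"twist":0,"grip":-1},{"dx":0,"dy":0,"dz":-0.001,"twist":0,"grip":-1},{"dx":0,"dy":0,"dz":-0.001,"twist":0,"grip":-1}]'
```

```text
t: 3.53
eef_pos: [0.5318, -0.2361, 0.1603]
ee_rot: [-3.141, -0.0, -1.286]
force: [0.3, -0.5, 6.3]
width: 0.0009
gripper_force: 2.6
t: 3.95
eef_pos: [0.5322, -0.2364, 0.1603]
ee_rot: [-3.14, -0.001, -1.286]
force: [-1.4, 0.8, 10.0]
width: 0.0003
gripper_force: 5.0
```

```bash
python3 -m crank '[{"dx":0,"dy":0,"dz":-0.001,"twist":0,"grip":-1},{"dx":0,"dy":0,"dz":-0.0015,"twist":0,"grip":-1},{"dx":0,"dy":0,"dz":-0.0015,"twist":0,"grip":-1},{"dx":0,"dy":0,"dz":-0.0015,"twist":0,"grip":-1},{"dx":0,"dy":0,"dz":-0.0015,"twist":0,"grip":-1}]'
python3 -m crank '[{"dx":0,"dy":0.001,"dz":0.015,"twist":0,"grip":-1},{"dx":0,"dy":0.001,"dz":0.03,"twist":0,"grip":0.6},{"dx":0,"dy":0.001,"dz":0.03,"twist":0,"grip":0.6},{"dx":0,"dy":0.001,"dz":0.03,"twist":0,"grip":0.6},{"dx":0,"dy":0.001,"dz":0.03,"twist":0,"grip":0.6}]'
python3 -m crank '[{"dx":0,"dy":0,"dz":0,"twist":0,"grip":0.6},{"dx":0,"dy":0,"dz":0,"twist":0,"grip":0.6},{"dx":0,"dy":0,"dz":0,"twist":0,"grip":0.6},{"dx":0,"dy":0,"dz":0,"twist":0,"grip":0.6},{"dx":0,"dy":0,"dz":0,"twist":0,"grip":0.6}]'
```

```text
t: 4.37
eef_pos: [0.5332, -0.2368, 0.1602]
ee_rot: [-3.138, -0.003, -1.285]
force: [-2.1, 0.3, 17.4]
width: 0.0003
gripper_force: 8.5
t: 4.78
eef_pos: [0.5308, -0.2348, 0.1866]
ee_rot: [3.14, 0.001, -1.287]
force: [0.0, 0.5, -0.8]
width: 0.0215
gripper_force: 0.0
t: 5.2
eef_pos: [0.5314, -0.235, 0.1873]
ee_rot: [3.141, 0.0, -1.286]
force: [-0.5, 0.6, -0.5]
width: 0.0547
gripper_force: 0.0
```

```bash
python3 -m crank '[{"dx":0,"dy":0,"dz":0,"twist":0,"grip":0.6},{"dx":0,"dy":0,"dz":0,"twist":0,"grip":0.6},{"dx":0,"dy":0,"dz":-0.015,"twist":0,"grip":0.6},{"dx":0,"dy":0,"dz":-0.035,"twist":0,"grip":0.6},{"dx":0,"dy":0,"dz":-0.055,"twist":0,"grip":0.6}]'
python3 -m crank '[{"dx":0,"dy":0,"dz":-0.015,"twist":0,"grip":0.6},{"dx":0,"dy":0,"dz":-0.025,"twist":0,"grip":0.6},{"dx":0,"dy":0,"dz":-0.028,"twist":0,"grip":0.6},{"dx":0,"dy":0,"dz":-0.028,"twist":0,"grip":0},{"dx":0,"dy":0,"dz":-0.028,"twist":0,"grip":-1}]' 20
python3 -m crank '[{"dx":0,"dy":0,"dz":0,"twist":0,"grip":-1},{"dx":0,"dy":0,"dz":0,"twist":0,"grip":-1},{"dx":0,"dy":0,"dz":0,"twist":0,"grip":-1},{"dx":0,"dy":0,"dz":0,"twist":0,"grip":-1},{"dx":0,"dy":0,"dz":0,"twist":0,"grip":-1}]'
python3 -m crank '[{"dx":0,"dy":0,"dz":0,"twist":0,"grip":-1},{"dx":0,"dy":0,"dz":0,"twist":0,"grip":-1},{"dx":0,"dy":0,"dz":0,"twist":0,"grip":-1},{"dx":0,"dy":0,"dz":0,"twist":0,"grip":-1},{"dx":0,"dy":0,"dz":0,"twist":0,"grip":-1}]'
```

```text
t: 5.62
eef_pos: [0.532, -0.2351, 0.1326]
ee_rot: [-3.14, -0.001, -1.286]
force: [0.1, -0.2, -0.1]
width: 0.0697
gripper_force: 0.0
t: 6.03
eef_pos: [0.5321, -0.2352, 0.1053]
ee_rot: [-3.141, -0.001, -1.286]
force: [0.5, -0.3, 0.3]
width: 0.0619
gripper_force: 0.0
t: 6.45
eef_pos: [0.5318, -0.2351, 0.1049]
ee_rot: [-3.141, -0.0, -1.286]
force: [0.1, 0.6, 0.4]
width: 0.0294
gripper_force: 0.2
t: 6.87
eef_pos: [0.5318, -0.2351, 0.1048]
ee_rot: [-3.141, -0.0, -1.286]
force: [-0.2, -0.4, 2.8]
width: 0.0275
gripper_force: 20.0
```

```bash
python3 -m crank '[{"dx":0,"dy":0,"dz":0.004,"twist":0,"grip":-1},{"dx":0,"dy":0,"dz":0.01,"twist":0,"grip":-1},{"dx":0,"dy":0,"dz":0.018,"twist":0,"grip":-1},{"dx":0,"dy":0,"dz":0.026,"twist":0,"grip":-1},{"dx":0,"dy":0,"dz":0.034,"twist":0,"grip":-1}]' 25
python3 -m crank '[{"dx":0,"dy":0,"dz":0.01,"twist":0,"grip":-1},{"dx":0,"dy":0,"dz":0.02,"twist":0,"grip":-1},{"dx":0,"dy":0,"dz":0.03,"twist":0,"grip":-1},{"dx":0,"dy":0,"dz":0.04,"twist":0,"grip":-1},{"dx":0,"dy":0,"dz":0.046,"twist":0,"grip":-1}]'
python3 -m crank '[{"dx":0,"dy":0,"dz":0,"twist":0,"grip":-1},{"dx":-0.005,"dy":0.017,"dz":0,"twist":0,"grip":-1},{"dx":-0.01,"dy":0.034,"dz":0,"twist":0,"grip":-1},{"dx":-0.015,"dy":0.05,"dz":0,"twist":0,"grip":-1},{"dx":-0.02,"dy":0.067,"dz":0,"twist":0,"grip":-1}]'
python3 - <<'E'
from h import *
s=cv2.cvtColor(arm.grab_frame("scene"),4)
cv2.imwrite("pics/d.png",cv2.resize(s[150:330,240:440],None,fx=3,fy=3));print(arm.get_state()["eef_pos"])
E
```

```text
t: 7.28
eef_pos: [0.5313, -0.2351, 0.1395]
ee_rot: [3.141, 0.0, -1.286]
force: [-0.0, -1.8, -2.4]
width: 0.0273
gripper_force: 25.0
t: 7.7
eef_pos: [0.532, -0.2352, 0.1865]
ee_rot: [-3.14, -0.001, -1.286]
force: [0.1, -0.2, -1.8]
width: 0.0276
gripper_force: 25.0
t: 8.12
eef_pos: [0.5109, -0.1675, 0.184]
ee_rot: [3.141, 0.0, -1.287]
force: [0.4, 0.6, -1.3]
width: 0.0277
gripper_force: 25.0
[ 0.50998016 -0.16539929  0.1841048 ]
```

View pics/d.png

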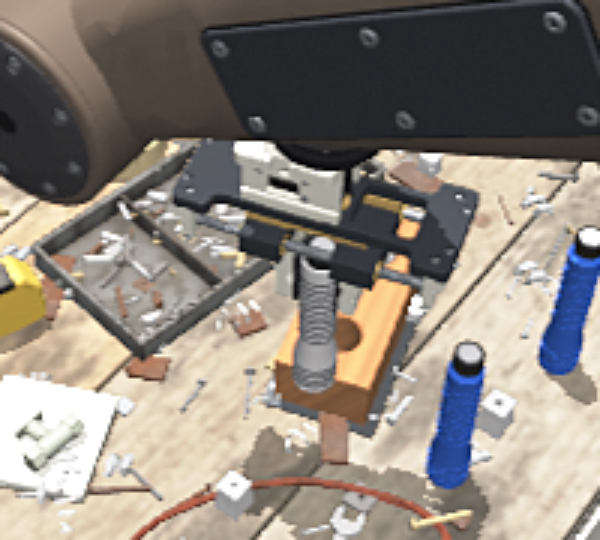

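Torch hangs upright clear of its hole, seen at (318,320) in the crop. The commands give no tilt, so I'll pivot it in the fingers against the top edge of the fixed holder.

```bash
python3 -m crank '[{"dx":0,"dy":0,"dz":-0.015,"twist":0,"grip":-1},{"dx":0,"dy":0,"dz":-0.03,"twist":0,"grip":-1},{"dx":0,"dy":0,"dz":-0.042,"twist":0,"grip":-1},{"dx":0,"dy":0,"dz":-0.042,"twist":0,"grip":-1},{"dx":0,"dy":0,"dz":-0.042,"twist":0,"grip":-1}]' 15
python3 -m crank '[{"dx":0.0015,"dy":-0.005,"dz":0,"twist":0,"grip":-1},{"dx":0.003,"dy":-0.01,"dz":0,"twist":0,"grip":-1},{"dx":0.0045,"dy":-0.015,"dz":0,"twist":0,"grip":-1},{"dx":0.006,"dy":-0.02,"dz":0,"twist":0,"grip":-1},{"dx":0.0075,"dy":-0.025,"dz":0,"twist":0,"grip":-1}]'
```

```text
t: 8.58
eef_pos: [0.511, -0.1681, 0.142]
ee_rot: [3.14, 0.0, -1.286]
force: [-0.9, 0.2, -2.2]
width: 0.0278
gripper_force: 15.0
t: 9.0
eef_pos: [0.5196, -0.1936, 0.1431]
ee_rot: [-3.14, -0.0, -1.287]
force: [-0.6, 2.7, -0.8]
width: 0.0273
gripper_force: 15.0
```

```bash
python3 -m crank '[{"dx":0.0015,"dy":-0.005,"dz":0,"twist":0,"grip":-1},{"dx":0.003,"dy":-0.01,"dz":0,"twist":0,"grip":-1},{"dx":0.0045,"dy":-0.015,"dz":-0.0005,"twist":0,"grip":-1},{"dx":0.006,"dy":-0.019,"dz":-0.001,"twist":0,"grip":-1},{"dx":0.0065,"dy":-0.022,"dz":-0.001,"twist":0,"grip":-1}]'
python3 -m crank '[{"dx":0.0015,"dy":-0.005,"dz":-0.001,"twist":0,"grip":-1},{"dx":0.003,"dy":-0.01,"dz":-0.003,"twist":0,"grip":-1},{"dx":0.0045,"dy":-0.015,"dz":-0.005,"twist":0,"grip":-1},{"dx":0.006,"dy":-0.019,"dz":-0.007,"twist":0,"grip":-1},{"dx":0.0065,"dy":-0.022,"dz":-0.009,"twist":0,"grip":-1}]'
python3 - <<'E'
from h import *
s=cv2.cvtColor(arm.grab_frame("scene"),4)
cv2.imwrite("pics/e.png",cv2.resize(s[170:310,270:420],None,fx=4,fy=4));print(arm.get_state()["eef_pos"])
E
```

```text
t: 9.42
eef_pos: [0.5257, -0.2155, 0.1412]
ee_rot: [3.141, 0.0, -1.287]
force: [0.9, 3.8, -1.4]
width: 0.0276
gripper_force: 15.0
t: 9.83
eef_pos: [0.5323, -0.2378, 0.1325]
ee_rot: [3.142, -0.0, -1.286]
force: [0.5, 1.2, 0.4]
width: 0.0273
gripper_force: 15.0
[ 0.53206587 -0.23794984  0.13196133]
```

View pics/e.png

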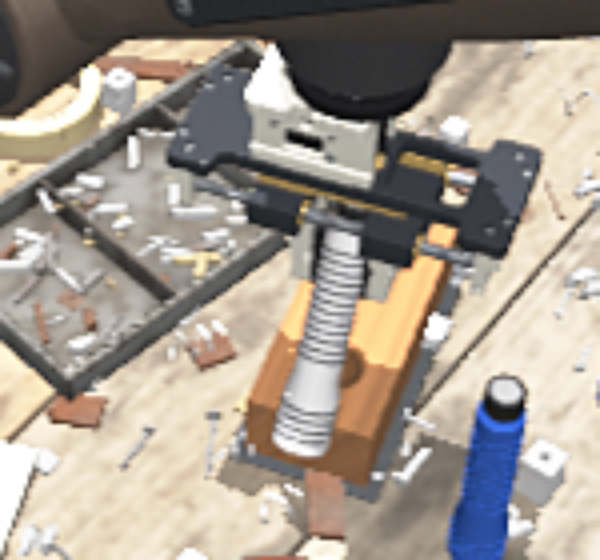

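Pivoting works: the torch lies slanted about 35° over the holder's edge (lens at (300,445)). Finish the tilt, then firm up the grip and lift.

```bash
python3 -m crank '[{"dx":0.0015,"dy":-0.005,"dz":-0.003,"twist":0,"grip":-1},{"dx":0.003,"dy":-0.01,"dz":-0.006,"twist":0,"grip":-1},{"dx":0.0045,"dy":-0.015,"dz":-0.01,"twist":0,"grip":-1},{"dx":0.0052,"dy":-0.018,"dz":-0.012,"twist":0,"grip":-1},{"dx":0.0052,"dy":-0.018,"dz":-0.012,"twist":0,"grip":-1}]'
python3 -m crank '[{"dx":0,"dy":0,"dz":0,"twist":0,"grip":-1},{"dx":0,"dy":0,"dz":0,"twist":0,"grip":-1},{"dx":0,"dy":0,"dz":0,"twist":0,"grip":-1},{"dx":0,"dy":0,"dz":0.005,"twist":0,"grip":-1},{"dx":0,"dy":0,"dz":0.015,"twist":0,"grip":-1}]' 55
python3 -m crank '[{"dx":0,"dy":0,"dz":0.02,"twist":0,"grip":-1},{"dx":0,"dy":0,"dz":0.04,"twist":0,"grip":-1},{"dx":0,"dy":0,"dz":0.06,"twist":0,"grip":-1},{"dx":0,"dy":0,"dz":0.07,"twist":0,"grip":-1},{"dx":0,"dy":0,"dz":0.07,"twist":0,"grip":-1}]'
```

```text
t: 10.3
eef_pos: [0.5371, -0.2557, 0.1197]
ee_rot: [3.141, 0.0, -1.287]
force: [0.9, 0.1, -0.8]
width: 0.0274
gripper_force: 15.0
t: 10.72
eef_pos: [0.5363, -0.2548, 0.1349]
ee_rot: [3.139, 0.001, -1.286]
force: [0.7, 0.5, -2.9]
width: 0.0269
gripper_force: 55.0
t: 11.13
eef_pos: [0.5387, -0.2555, 0.209]
ee_rot: [-3.137, -0.003, -1.286]
force: [-0.2, 0.4, -1.8]
width: 0.0268
gripper_force: 55.0
```

```bash
python3 -m crank '[{"dx":0.006,"dy":0.012,"dz":0,"twist":-6,"grip":-1},{"dx":0.012,"dy":0.024,"dz":0,"twist":-12,"grip":-1},{"dx":0.018,"dy":0.036,"dz":0,"twist":-18,"grip":-1},{"dx":0.024,"dy":0.048,"dz":0,"twist":-24,"grip":-1},{"dx":0.03,"dy":0.06,"dz":0,"twist":-30,"grip":-1}]'
python3 -m crank '[{"dx":0.006,"dy":0.012,"dz":0,"twist":-5,"grip":-1},{"dx":0.012,"dy":0.024,"dz":0,"twist":-10,"grip":-1},{"dx":0.018,"dy":0.036,"dz":0,"twist":-15,"grip":-1},{"dx":0.02,"dy":0.04,"dz":0,"twist":-20,"grip":-1},{"dx":0.02,"dy":0.04,"dz":0,"twist":-20,"grip":-1}]'
python3 - <<'E'
from h import *
s=cv2.cvtColor(arm.grab_frame("scene"),4);t=cv2.cvtColor(arm.grab_frame("top"),4)
st=arm.get_state();print(st["eef_pos"],st["ee_rot"])
cv2.imwrite("pics/f_s.png",s);cv2.imwrite("pics/f_t.png",t)
cv2.imwrite("pics/f.png",np.hstack([cv2.resize(s[160:340,210:390],(500,500),interpolation=2),cv2.resize(t[180:300,230:302],(300,500),interpolation=2)]))
E
```

```text
t: 11.55
eef_pos: [0.5668, -0.1944, 0.2044]
ee_rot: [3.14, -0.0, -1.815]
force: [0.3, 0.4, -2.1]
width: 0.0268
gripper_force: 55.0
t: 11.97
eef_pos: [0.5871, -0.154, 0.2042]
ee_rot: [3.14, -0.001, -2.162]
force: [0.3, -0.7, -2.7]
width: 0.027
gripper_force: 55.0
[ 0.58666858 -0.15495384  0.20463223] [ 3.14022458e+00 -7.70679883e-04 -2.15575613e+00]
```

View pics/f.png

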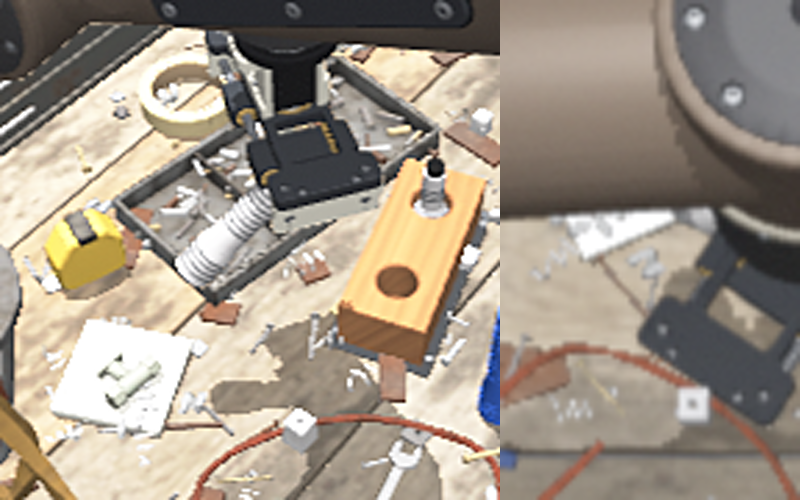

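Run:
```python
import cv2
s=cv2.imread("pics/f_s.png");cv2.imwrite("pics/g.png",cv2.resize(s[220:275,265:330],None,fx=10,fy=10,interpolation=2))
```

```text
(no output)
```

View pics/g.png

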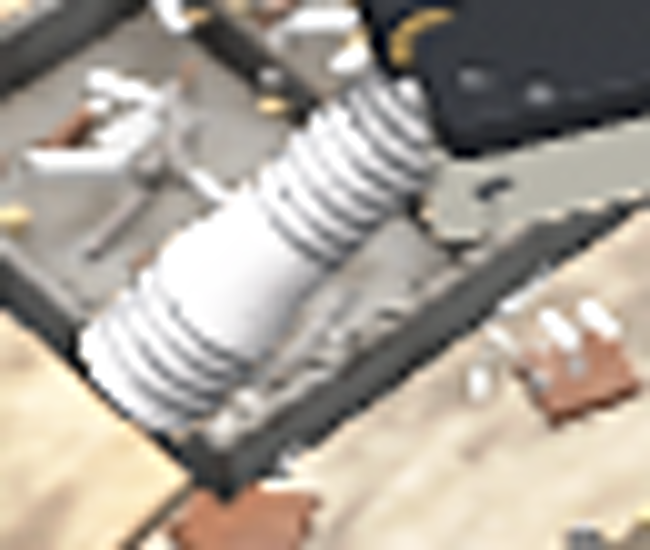

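```bash
cat >> h.py <<'E'
def plane(u,v,tcp,phi):
    o,d=ray("scene",u,v);n=np.array([-np.sin(phi),np.cos(phi),0]);return o+d*(n@(tcp-o))/(n@d)
E
python3 - <<'E'
from h import *
tcp=np.array([.5867,-.155,.2046]);G=tcp+[0,0,.019];ph=np.radians(56.5)
h=np.array([np.cos(ph),np.sin(ph),0])
for px in [(140,377),(130,370),(150,385),(245,260),(392,125)]:
    p=plane(265+px[0]/10-.45,220+px[1]/10-.45,tcp,ph);r=p-G
    print(px,p.round(4),"dist",np.linalg.norm(r).round(4),"tilt",np.degrees(np.arctan2(r@h,-r[2])).round(1))
E
```

```text
(140, 377) [ 0.6341 -0.0834  0.144 ] dist 0.1171 tilt 47.2
(130, 370) [ 0.6352 -0.0817  0.1474] dist 0.1164 tilt 49.1
(150, 385) [ 0.633  -0.0851  0.1402] dist 0.1182 tilt 45.2
(245, 260) [ 0.6195 -0.1055  0.1749] dist 0.0768 tilt 50.7
(392, 125) [ 0.6001 -0.1348  0.2071] dist 0.0293 tilt 55.8
```

```bash
python3 -m crank '[{"dx":0,"dy":0,"dz":-0.01,"twist":0,"grip":-1},{"dx":-0.001,"dy":-0.002,"dz":-0.023,"twist":0,"grip":-1},{"dx":-0.0015,"dy":-0.004,"dz":-0.036,"twist":0,"grip":-1},{"dx":-0.0015,"dy":-0.0045,"dz":-0.046,"twist":0,"grip":-1},{"dx":-0.0015,"dy":-0.0045,"dz":-0.0525,"twist":0,"grip":-1}]'
python3 -m crank '[{"dx":0,"dy":0,"dz":0,"twist":0,"grip":-1},{"dx":0,"dy":0,"dz":0,"twist":0,"grip":-1},{"dx":0,"dy":0,"dz":0,"twist":0,"grip":-1},{"dx":0,"dy":0,"dz":0,"twist":0,"grip":-1},{"dx":0,"dy":0,"dz":0,"twist":0,"grip":-1}]'
python3 - <<'E'
from h import *
s=cv2.cvtColor(arm.grab_frame("scene"),4);st=arm.get_state();print(st["eef_pos"],st["ee_rot"],st["width"],abs(st["qd"]).max() if hasattr(st["qd"],"max") else st["qd"])
print("lens px pred",proj("scene",np.array([.6325,-.0877,.0913])),"valve",proj("scene",np.array([.672,-.028,.0215])))
cv2.imwrite("pics/i.png",cv2.resize(s[225:315,225:345],None,fx=6,fy=6,interpolation=2))
E
```

```text
t: 12.48
eef_pos: [0.5846, -0.16, 0.1511]
ee_rot: [3.14, -0.001, -2.159]
force: [0.0, 0.5, -2.4]
width: 0.0269
gripper_force: 55.0
t: 12.9
eef_pos: [0.5862, -0.1595, 0.1538]
ee_rot: [-3.141, 0.001, -2.159]
force: [0.3, -0.0, -2.6]
width: 0.0269
gripper_force: 55.0
[ 0.58608892 -0.1594947   0.15368843] [-3.14067332e+00  5.86818498e-04 -2.15874518e+00] 0.02683169589423628 0.002267173239820407
lens px pred (np.float64(281.9840965532789), np.float64(270.35887066941353)) valve (np.float64(255.56518184945887), np.float64(295.20118976791343))
```

View pics/i.png

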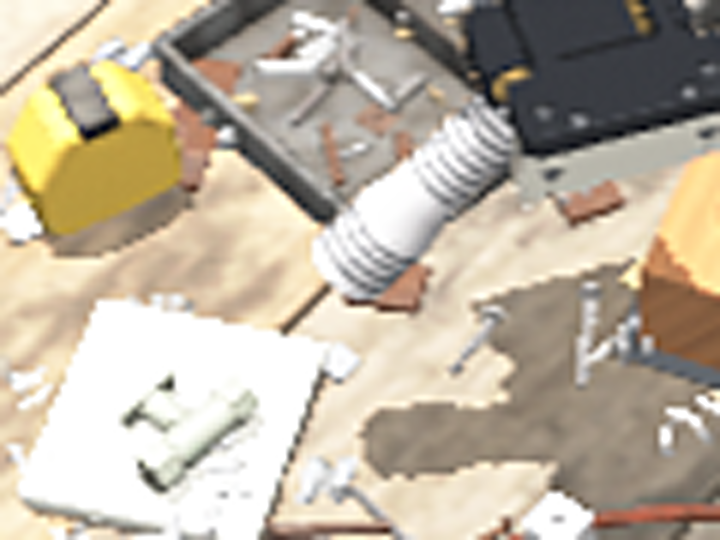

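The torch is slanted and still in the air. The lens is at about (351,266) in the crop, and its axis line runs on to the valve at (183,421), with nothing touching it.

```bash
python3 -c "
from station import arm
print(arm.job_done())"
```

```text
the job is handed in; nothing more can be done
None
```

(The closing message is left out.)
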